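# Drop two mould halves into the covered curing rack

### The job

Load the curing rack: push each blue mould half forward along its own lane so that it drops over the edge and lies flat in the pocket ahead of it, one after the other. The orange cover slides on a bar across the two pockets and always blocks one of them, so shift it by its black knob fully clear of the pocket you are loading. The rubber is still soft: slide the mould halves, never lift them, and leave the tape, the cups and the syringe where they are.

Things in the scene. Friction and masses are not known exactly. Their poses are not given: they have to be found in the camera images.
- rack: loading rack fixed on the bench, 172 x 216 mm, turned by up to 0.25 rad. Origin on the bench top under the middle of the edge between deck and pockets; +x = pushing direction (deck at -x, pockets at +x), +y left, z up. White deck, top at z = 42 mm, x = -90 to 0 mm; nothing on the bench between its near end and the robot. Lanes centred at y = +49 mm (left) and -49 mm (right)
- lane_left (a point): point on the edge where the deck ends and the left pocket begins, mid-lane, at deck height; axes as the rack's. The lane is 91 mm wide between aluminium walls 7 mm thick and 10 mm higher than the deck, which run on along the pocket
- lane_right (a point): the same for the right lane
- pocket_left (a point): centre of the left pocket's floor, axes as the rack's. Pocket: 72 mm long from the edge (rack x = 0 to 72 mm), 91 mm wide, floor 14 mm below the deck, far wall as high as the side walls. A mould half lying flat in it has its centre 12 mm above this point and its top 10 mm above the deck
- pocket_right (a point): the same for the right pocket
- cover (a joint): slide of the orange cover, m: 0 = over the left pocket (end stop), 0.098 = over the right (end stop), growing towards rack -y; stays where left, 1 to 2 N moves it. Plate 92 mm wide, rack x = 2 to 78 mm, underside 13 mm above the deck: passes over the walls and a mould half lying in a pocket, blocks one on the deck. Left pocket clear above 0.092, right below 0.006
- cover_knob (a point): middle of the black knob head of the cover, 22 mm in diameter, 18 mm high, its top 51 mm above the deck, on a 14 mm stem 16 mm high that stands on the plate (top 17 mm above the deck); mid-width of the cover, 30 mm beyond the edge (rack x = 30 mm). Beyond the rack a tall white carboy stands at world x > 0.64 m, y = -0.32 to -0.13 m
- mould_left_centre (a point): blue mould half on the left lane, solid flat block 85 mm long (own y, across the lane), 60 mm wide (own x, along it), 24 mm thick, 0.1 to 0.2 kg; this point is its centre. It starts flat on the deck, its front face 6 to 22 mm short of the edge. Pushed on, it tips over the edge nose first and lies flat only once its tail has been pushed past the edge
- mould_right_centre (a point): blue mould half on the right lane, solid flat block 85 mm long (own y, across the lane), 60 mm wide (own x, along it), 24 mm thick, 0.1 to 0.2 kg; this point is its centre. It starts flat on the deck, its front face 6 to 22 mm short of the edge. Pushed on, it tips over the edge nose first and lies flat only once its tail has been pushed past the edge
- mould_left: the left mould half, origin at the centre of its underside
- mould_right: the right mould half, origin at the centre of its underside
- tape_roll_centre (a point): roll of tan masking tape lying flat, 104 mm across, 25 mm high, left of the rack; bystander; its centre
- pink_cup_centre (a point): clear cup with pink resin, 66 mm across, 80 mm high, right of the rack; bystander; its centre
- resin_syringe_centre (a point): white syringe with blue plunger lying flat, 128 mm long, 24 mm high, right of the rack; bystander; its centre
- red_cup_centre (a point): red cup, 69 mm across, 90 mm high, beyond the rack on the left; bystander; its centre
Things that resemble listed ones, but are neither listed nor needed, are in the scene too. Leave any green or purple look-alike of the mould_left alone.

How it is judged:
By the outcome, as a careful person would: the job done as asked, in the order asked, and still so for the second after the job is handed in, with the robot touching nothing.
It also fails if it takes over 64 s, if anything falls off the work surface, if the arm or the gripper's body presses on something with over 40 N, if the wrist force passes 120 N, or if a joint passes its speed limit or range.

### The arm

A 7-joint arm with a two-finger parallel gripper is mounted at the origin on a cart in front of the work surface, level with it; the furniture and walls round the work are solid. World frame = base frame: x ahead of the robot, y to its left, z up, the work surface at z = 0. Lengths are in mm, angles in rad, forces in N, time in s.
With the tool pointing down it reaches from about 425 to 950 mm from the base axis. Payload 4.7 kg.
Tool frame: the origin (TCP) lies between the finger pads; the fingertips stand 14 mm ahead of it and the grasp point (between the pads) lies 5 mm behind it (ctrl.tip_reach is the z of the fingertips in the tool frame, in mm); z points along the fingers, y is the line along which they close (so a half turn about z gives the same grasp; the last joint's range is limited). The gripper opens to 85 mm and grips with 20 to 120 N. Pads are 22 mm wide; open, the fingers measure 114 mm over their backs; the gripper's body (76 mm by 85 mm) begins 54 mm behind the grasp point. The pads swing forward as they close: fully open they stand 13 mm farther back than shut.
Start: joints at [1.073, 0.469, -0.049, 1.532, 0.024, 1.141, -0.082], TCP at [305.021, -602.17, 245.335] pointing down, gripper open.
Joint ranges: [-2.59, 2.59], [-0.33, 1.99], [-1.39, 1.29], [0.1, 2.45], [-1.04, 4.18], [0.21, 1.99], [-2.66, 2.66]. Speed limits (rad/s): [2.57, 2.57, 3.14, 3.14, 3.14, 3.14, 3.14].

### API

Orientations are given as [roll, pitch, yaw] about the fixed x, y, z axes, in that order (R = Rz(yaw) Ry(pitch) Rx(roll)).
In Python, from rig import ctrl gives the robot as it stands. The module is installed in compiled form; this text tells all that it offers.
- The arm moves only by the tool jog_arm, never from a script. Its argument "commands" is a list of rows, each an object with "slide": the shift along the tool's x, y, z in cm, a list of three; "rot": the turn, a rotation vector about the tool's x, y, z in rad, a list of three; "grip": the gripper's target within -1 to 1 (fully open at 1, half-way at 0, shut at -1). A call has 1 to 5 rows; each row is the pose to reach, as a shift and turn from the pose commanded when the call began, along the tool's axes at that moment; what a row does not reach only later rows make up. A row lasts 1/10 s, in which the tool goes at most 50 mm and 8.59 degrees, less where a joint would pass 70% of its speed; a pose out of reach is approached as far as the arm can. A call with a gripper value outside its range is refused whole. The fingers move at their own pace and stop on an object; "newtons" is the grip in N (left out, the last holds). Time passes only in rows, so rows that repeat a pose let the fingers close. It gives the time, the measured TCP pose, the force, the opening and the grip force at its end, in the units of the state.
- ctrl.read_state(): the state, without advancing time (a new reading comes with each control period).
- ctrl.capture(name): name is "side" or "top" or "wrist"; returns a dict with "pixels" (384x512x3 uint8, red, green, blue), "camera_matrix" (3x3 intrinsics, pixels), "position" and "orientation" of the camera in the world. Camera axes: x right, y down, z forward; pixel columns grow to the right and rows downward; lengths in mm; the calibration is good to about 2 mm. A picture is of the moment at which its call begins. There is no depth.
- ctrl.sign_off(): hands the job in; it is judged then, once.
Trained networks look in the newest picture that a camera, given by its name, has taken for a name from the list of things; names that differ only in an ending like _2 or _b are one class to them, and where a whole thing is asked for, a point or a joint stands for the part that bears it (a point fixed in the world has none). Each returns a list of dicts, best first, with "conf" (0 to 1); they miss things now and then, are a little off and sometimes report something else, mostly with a low value. They report only what shows in the picture. A call takes as long as a camera call. They do not tell look-alikes from the thing itself.
- ctrl.boxes_of(camera, name): "extent" ([left, top, right, bottom] in pixels, round what is visible of it).
- ctrl.trace(camera, name): "pixels" (384x512 bool, what is visible of it) and "extent" ([left, top, right, bottom] in pixels, round what is visible of it).
The state is a dict: "t": time; "q": joint angles; "qvel": joint speeds; "tau": joint torques, N m; "eef_pos": TCP position; "eef_rot": TCP orientation; "wrist_force": force on the tool from outside, world axes, zero at the start; "torque": the same for the moment, N m; "gripper_width": opening from 0.0 (shut) to 1.0 (fully open); "grasp_force": force on a finger pad.
Only numpy, scipy, OpenCV 4.12 (cv2) and the standard library are available. Lean on these libraries where they do the work, as an engineer would, in place of code of your own. Each camera call takes 0.05 s, during which the arm holds its last target. There are 200 camera calls.

## Working session

There is one attempt and no reset: what is moved stays moved. The work goes in short steps, Python scripts to look and compute and a tool call to move; the robot and the scene stay as the last step left them, time stands still between calls to the robot, and variables do not carry over. Pictures are saved under pics/ and viewed, at most 10 in all, crops included, and the job is handed in when it is done.

Besides the shell and the picture viewer there is one more tool, called after "Request:" in YAML: its name, and indented under it one key for each argument. jog_arm: Moves the arm, as the interface text tells. Its arguments: {"type":"object","properties":{"commands":{"type":"array"},"newtons":{"type":"number"}},"required":["commands"]}

```bash
mkdir -p pics; cat > h.py <<'E'
import numpy as np,cv2
from rig import ctrl
from scipy.spatial.transform import Rotation as R
def rot(o):
    o=np.array(o,float)
    if o.shape==(3,3): return o
    return R.from_euler('xyz',o).as_matrix() if o.size==3 else R.from_quat(o).as_matrix()
def proj(c,P):
    Pc=(np.atleast_2d(P)-np.array(c['position']))@rot(c['orientation']); p=Pc@np.array(c['camera_matrix']).T
    return p[:,:2]/p[:,2:]
def onz(c,uv,z):
    d=rot(c['orientation'])@np.linalg.inv(c['camera_matrix'])@np.array([*uv,1.]); p=np.array(c['position'])
    return p+d*(z-p[2])/d[2]
def tri(cs,uvs):
    A=np.zeros((3,3));b=np.zeros(3)
    for c,uv in zip(cs,uvs):
        d=rot(c['orientation'])@np.linalg.inv(c['camera_matrix'])@np.array([*uv,1.]);d/=np.linalg.norm(d)
        M=np.eye(3)-np.outer(d,d);A+=M;b+=M@np.array(c['position'])
    return np.linalg.solve(A,b)
E
python3 - <<'E'
from h import *
np.set_printoptions(precision=3,suppress=True)
ims=[]
for n in ['top','side']:
    c=ctrl.capture(n); ims.append(c['pixels']); print(n,c['position'],c['orientation'],np.array(c['camera_matrix']).tolist())
    cv2.imwrite(f'pics/{n}0.png',c['pixels'][:,:,::-1])
    for t in ['rack','mould_left','mould_right','cover','cover_knob','tape_roll_centre','pink_cup_centre','resin_syringe_centre','red_cup_centre']:
        for b in ctrl.trace(n,t)[:3]:
            m=b['pixels'];ys,xs=np.nonzero(m); print(t,round(b['conf'],2),np.round(b['extent']),xs.mean().round(1),ys.mean().round(1), cv2.minAreaRect(np.c_[xs,ys].astype(np.float32)))
s=ctrl.read_state();print(s)
E
```

```text
top [ 393.698 -284.79   935.947] [-3.011  0.005 -1.546] [[369.4346438567382, 0.0, 257.38412390352363], [0.0, 369.4346438567382, 198.65638620443835], [0.0, 0.0, 1.0]]
rack 0.82 [174. 171. 274. 270.] 226.2 215.1 ((223.69410705566406, 220.87646484375), (88.94149017333984, 79.28807830810547), 12.52880859375)
mould_left 0.89 [180. 222. 215. 249.] 197.9 235.6 ((197.8235321044922, 235.70590209960938), (35.410194396972656, 25.223703384399414), 14.03624439239502)
mould_left 0.79 [344. 154. 383. 190.] 363.6 173.0 ((363.4617614746094, 172.92991638183594), (23.942607879638672, 35.355247497558594), 61.38954162597656)
mould_left 0.62 [338. 220. 378. 251.] 358.4 234.8 ((358.3269348144531, 234.86538696289062), (36.673709869384766, 24.318397521972656), 11.309932708740234)
mould_right 0.63 [215. 234. 259. 267.] 237.3 248.0 ((237.38238525390625, 247.47061157226562), (37.83555603027344, 26.92145347595215), 14.03624439239502)
cover 0.59 [199. 180. 247. 225.] 224.5 202.4 ((224.88238525390625, 201.4705810546875), (37.83555603027344, 38.80569839477539), 14.03624439239502)
cover_knob 0.56 [203. 181. 244. 220
[... 2613 characters left out ...]
94, 50.14860534667969), 3.3664603233337402)
red_cup_centre 0.84 [255. 156. 275. 188.] 266.8 170.2 ((267.0, 171.0), (30.0, 18.0), 90.0)
red_cup_centre 0.24 [206. 178. 227. 193.] 216.4 184.6 ((216.0, 184.5), (15.0, 22.0), 90.0)
{'t': 1.0, 'q': array([ 1.073,  0.469, -0.049,  1.532,  0.024,  1.141, -0.082]), 'qvel': array([-0.001,  0.001,  0.001,  0.   , -0.001,  0.001, -0.002]), 'tau': array([  0.001, -51.017,  -0.046, -23.802,   0.011,   0.001,  -0.   ]), 'eef_pos': array([ 304.995, -602.19 ,  245.342]), 'eef_rot': array([ 3.141, -0.   ,  0.469]), 'wrist_force': array([-1.146, -0.102,  0.157]), 'torque': array([ 0.044, -0.006, -0.016]), 'grasp_force': 0.0, 'gripper_width': 0.9976125475074745}
```

View pics/top0.png

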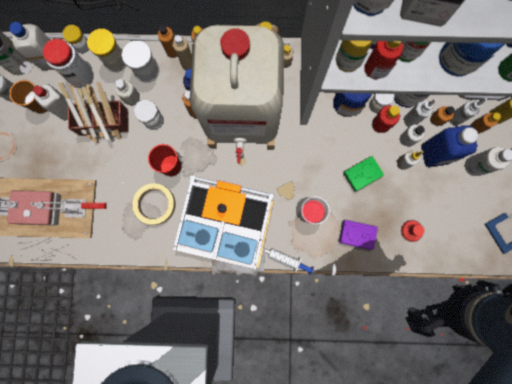

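View pics/side0.png

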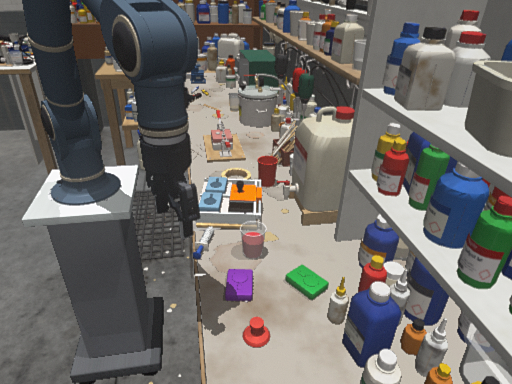

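The top view shows the rack at about (223,222). The two blue halves are at (198,236) and (237,248), and the orange cover with its black knob is at (222,207). The green (363,173) and purple (358,235) blocks are look-alikes, and the red cap at (413,231) resembles the knob. I choose the blue blocks on the white deck and the black knob on the orange plate, and check them in a close crop.

```bash
python3 - <<'E'
from h import *
np.set_printoptions(precision=1,suppress=True)
c=ctrl.capture('top')
im=c['pixels'][165:285,160:290,::-1]
cv2.imwrite('pics/crop.png',cv2.resize(im,None,fx=5,fy=5,interpolation=cv2.INTER_CUBIC)[:600])
# mould masks by colour, deck points
for n in ['mould_left','mould_right']:
    b=ctrl.trace('top',n)[0];m=b['pixels'];ys,xs=np.nonzero(m);r=cv2.minAreaRect(np.c_[xs,ys].astype(np.float32))
    q=np.array([onz(c,p,66) for p in cv2.boxPoints(r)]);print(n,onz(c,r[0],66),q[:,:2].tolist())
for t in [(174,171),(187,180),(272,193),(263,270),(175,250)]: print(t,onz(c,t,52))
E
```

```text
mould_left [ 575.5 -530.5   66. ] [[577.2537404058243, -482.7118573682368], [620.6505594847033, -551.2335004182149], [573.6990874266849, -578.2858849284091], [530.8768923293212, -510.0948354291254]]
mould_right [ 391.7 -233.2   66. ] [[372.2060202034506, -185.50340616124487], [430.7456217144425, -198.72820034601892], [411.30289403888236, -281.2245541541173], [353.1444152007372, -267.33570355372063]]
(174, 171) [573.  -72.6  52. ]
(187, 180) [ 551.5 -105.5   52. ]
(272, 193) [ 524.5 -312.7   52. ]
(263, 270) [ 340.9 -295.1   52. ]
(175, 250) [382.4 -85.3  52. ]
```

View pics/crop.png

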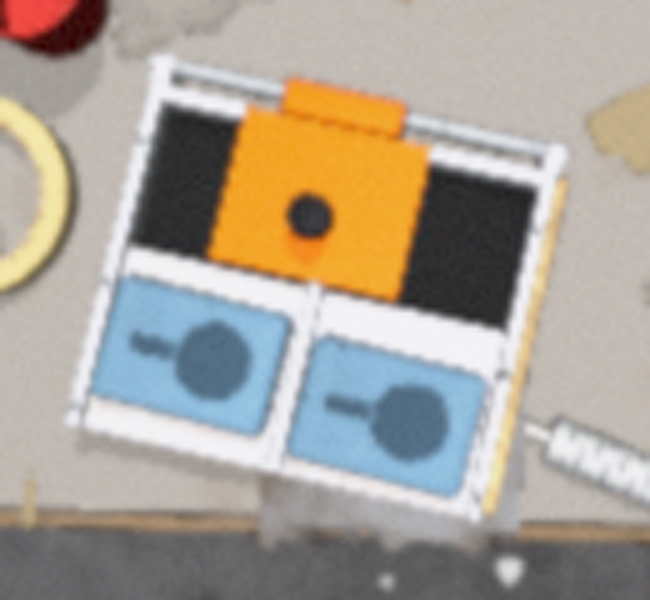

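The crop confirms the two blue halves at (198,236) and (241,248) in full-image pixels. The cover stands mid-way with its knob at (222,208), so it partly covers both pockets. Next I fit the rack pose.

```bash
cat > pose.py <<'E'
from h import *
from scipy.optimize import least_squares
def W(p,P):
    P=np.atleast_2d(P).astype(float);c,s=np.cos(p[2]),np.sin(p[2])
    return np.c_[p[0]+c*P[:,0]-s*P[:,1],p[1]+s*P[:,0]+c*P[:,1],P[:,2]]
E
python3 - <<'E'
from pose import *
np.set_printoptions(precision=1,suppress=True)
c=ctrl.capture('top')
uv=np.array([(130,247),(503,328),(68,422),(478,518)])/5+[160,165]
M=np.array([(0,94.5,42),(0,-94.5,42),(-90,101.5,52),(-90,-101.5,52)])
f=lambda p:(proj(c,W(p,M))-uv).ravel()
r=least_squares(f,[430,-190,-.2]);p=r.x;print(p,r.fun)
np.save('p.npy',p)
inv=lambda X:np.r_[np.array([[np.cos(p[2]),np.sin(p[2])],[-np.sin(p[2]),np.cos(p[2])]])@(X[:2]-p[:2]),X[2]]
for n,q in dict(L=[(118,277),(292,315),(262,435),(90,392)],R=[(318,338),(490,378),(460,497),(286,455)]).items():
    print(n,np.array([inv(onz(c,np.array(a)/5+[160,165],66)) for a in q]).tolist())
k=np.array((310,216))/5+[160,165]; print('knob',onz(c,k,93),inv(onz(c,k,93)))
a=ctrl.capture('side');im=a['pixels'].copy()
def draw(c,im,pts,col): 
    im=cv2.resize(im,None,fx=4,fy=4);q=proj(c,W(p,pts))*4+1.5
    for x in q: cv2.circle(im,tuple(np.round(x).astype(int).tolist()),4,col,-1)
    return im
pts=[(0,94.5,42),(0,-94.5,42),(-90,101.5,52),(-90,-101.5,52),(72,94.5,52),(72,-94.5,52),(30,0,93)]
o=draw(a,im,pts,(255,0,0))[620:1020,720:1120]; t=draw(c,c['pixels'].copy(),pts,(255,0,0))[660:1120,660:1060]
t=cv2.resize(t[:400],None,fx=1,fy=1)
cv2.imwrite('pics/ov.png',np.hstack([o,t])[:,:,::-1])
E
```

```text
[ 451.6 -196.7   -0.2] [-0.5 -0.6  0.9  0.2 -0.9  0.3  0.6  0. ]
L [[-17.147721990049412, 90.00276216870203, 66.0], [-16.7349896830465, 5.690883157294202, 66.0], [-74.1430335538481, 6.466125862659794, 66.0], [-72.27471650677552, 89.73108406293113, 66.0]]
R [[-24.574200157423768, -8.720100625782663, 66.0], [-25.251820944132245, -91.60783027587124, 66.0], [-81.8622186860904, -89.93103985886093, 66.0], [-80.68015273656498, -6.597829759047653, 66.0]]
knob [ 480.4 -197.4   93. ] [28.5  4.9 93. ]
```

View pics/ov.png

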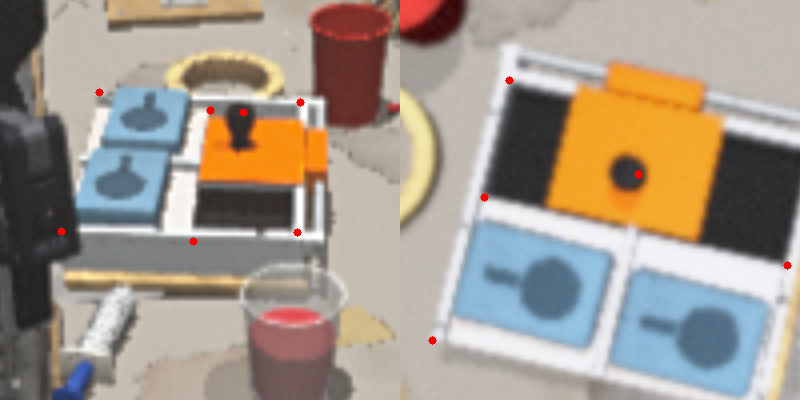

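```bash
cat > go.py <<'E'
import sys
from pose import *
# go.py rx ry z tilt : tcp target in rack frame; tilt>0 = tips lean back to robot
def plan(x,y,z,t=0.):
    p=np.load('p.npy');s=ctrl.read_state()
    R0=R.from_euler('xyz',s['eef_rot']);T=W(p,(x,y,z))[0]
    Rt=R.from_euler('z',p[2])*R.from_euler('y',t)*R.from_euler('x',np.pi)
    d=R0.inv()
    print('slide_cm',np.round(d.apply(T-s['eef_pos'])/10,2),'rot',np.round((d*Rt).as_rotvec(),3),'world',T.round(0),'t',s['t'],'F',s['wrist_force'].round(1))
    c,k=np.cos(p[2]),np.sin(p[2]);e=s['eef_pos']-[p[0],p[1],0]
    print('now rack',np.round([c*e[0]+k*e[1],-k*e[0]+c*e[1],e[2]],1))
if __name__=='__main__': plan(*map(float,sys.argv[1:]))
E
python3 - <<'E'
from pose import *
c=ctrl.capture('top')
uv=np.array([(131,247),(503,328),(73,424),(477,518)])/5+[160,165]
M=np.array([(0,94.5,42),(0,-94.5,42),(-90,101.5,52),(-90,-101.5,52)])
r=least_squares(lambda p:(proj(c,W(p,M))-uv).ravel(),[430,-190,-.2]);print(r.x,r.fun);np.save('p.npy',r.x)
E
python3 go.py -40 0 245
```

```text
[ 4.51365369e+02 -1.97196965e+02 -1.92605308e-01] [-0.48674907 -0.41367756  1.10415988  0.17426011 -1.68088863  0.10649762
  1.0598983   0.0584955 ]
slide_cm [ 2.820e+01 -3.197e+01  3.000e-02] rot [ 0.    -0.     0.661] world [ 412. -190.  245.] t 1.3 F [-0.7  0.1 -1.2]
now rack [ -66.1 -425.5  245.4]
```

Request:
jog_arm:
  commands:
    - {"slide": [14.1,-16,0],"rot": [0,0,0.33],"grip": 1}
    - {"slide": [14.1,-16,0],"rot": [0,0,0.33],"grip": 1}
    - {"slide": [28.2,-32,0],"rot": [0,0,0.66],"grip": 0.4}
    - {"slide": [28.2,-32,0],"rot": [0,0,0.66],"grip": 0.4}
    - {"slide": [28.2,-32,0],"rot": [0,0,0.66],"grip": 0.4}

```text
t: 1.8
eef_pos: [367.8, -359.5, 245.6]
eef_rot: [3.141, -0.001, -0.195]
wrist_force: [1.1, -0.5, -0.0]
gripper_width: 0.704
grasp_force: 0.0
```

```bash
python3 go.py -40 0 245
```

```text
slide_cm [  1.05 -17.53   0.05] rot [ 0.    -0.001 -0.003] world [ 412. -190.  245.] t 1.8 F [ 1.1 -0.5 -0. ]
now rack [ -51.  -175.3  245.6]
```

Request:
jog_arm:
  commands:
    - {"slide": [1,-17.5,0],"rot": [0,0,0],"grip": 0.4}
    - {"slide": [1,-17.5,0],"rot": [0,0,0],"grip": 0.4}
    - {"slide": [1,-17.5,0],"rot": [0,0,0],"grip": 0.4}
    - {"slide": [1,-17.5,0],"rot": [0,0,0],"grip": 0.4}
    - {"slide": [1,-17.5,0],"rot": [0,0,0],"grip": 0.4}

```text
t: 2.3
eef_pos: [411.7, -187.2, 245.8]
eef_rot: [-3.141, -0.001, -0.183]
wrist_force: [-0.5, -0.2, 0.0]
gripper_width: 0.704
grasp_force: 0.0
```

```bash
python3 - <<'E'
from pose import *
np.set_printoptions(precision=1,suppress=True)
c=ctrl.capture('wrist');print(c['position'],ctrl.read_state()['eef_pos'])
p=np.load('p.npy')
pts=[(0,94.5,42),(0,-94.5,42),(0,-3.5,52),(0,3.5,52),(-90,101.5,52),(-90,-101.5,52),(72,94.5,52),(72,-94.5,52),(30,5,93)]
im=c['pixels'].copy()
q=proj(c,W(p,pts));print(q)
im=cv2.resize(im,(800,600))
for x in q*800/512: cv2.circle(im,tuple(np.round(x).astype(int).tolist()),3,(255,0,255),-1)
cv2.imwrite('pics/w1.png',im[:,:,::-1])
for n in ['mould_left','mould_right','cover','cover_knob']:
    for b in ctrl.boxes_of('wrist',n)[:2]: print(n,b['conf'],b['extent'])
E
```

```text
[ 491.3 -201.8  374.5] [ 411.1 -189.9  245.7]
[[168.  126.3]
 [357.8 127.9]
 [266.7 128.4]
 [259.4 128.3]
 [165.5 214.1]
 [358.5 215.6]
 [158.7  46.4]
 [369.1  48.2]
 [257.8  97.6]]
mould_left 0.9 [162.7, 139.5, 253.0, 203.7]
mould_right 0.89 [265.7, 151.4, 351.7, 209.9]
cover 0.94 [203.6, 14.9, 307.3, 130.1]
cover_knob 0.73 [202.5, 19.6, 306.7, 128.9]
```

View pics/w1.png

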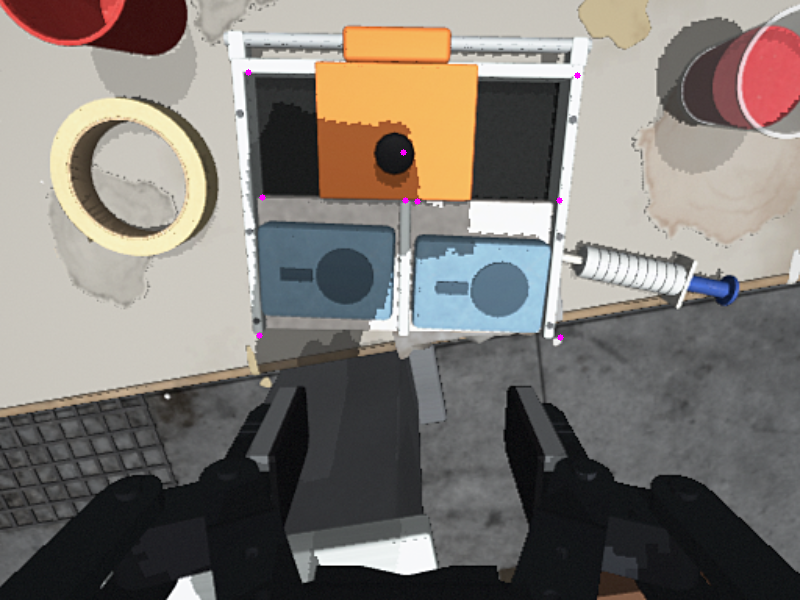

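The wrist view shows the rack centre wall at (404,200), the knob at (395,153), and the halves at (325,270) and (480,285). My predicted dots sit about 6 px too far right, so I shift the rack estimate 3 mm to the left.

```bash
python3 - <<'E'
from pose import *
p=np.load('p.npy');p[:2]+=3*np.array([-np.sin(p[2]),np.cos(p[2])]);np.save('p.npy',p)
a=ctrl.capture('top');b=ctrl.capture('wrist');print('knob',tri([a,b],[(222,208),(252.8,97.9)]),'Lmould top corner',tri([a,b],[(160+292/5,165+315/5),(394*.64,228*.64)]),W(p,[(30,5,93)]))
E
python3 go.py 30 5 140;python3 go.py 30 5 80
```

```text
knob [ 480.22788151 -199.72700128  105.31625223] Lmould top corner [ 436.6252391  -189.04459135   64.69729396] [[ 482.34196855 -195.08739408   93.        ]]
slide_cm [ 7.13 -1.15 10.52] rot [ 0.     0.    -0.001] world [ 482. -195.  140.] t 2.65 F [ 0.1  0.3 -0. ]
now rack [-41.3  -6.4 245.2]
slide_cm [ 7.13 -1.15 16.52] rot [ 0.     0.    -0.001] world [ 482. -195.   80.] t 2.65 F [ 0.1  0.3 -0. ]
now rack [-41.3  -6.4 245.2]
```

Request:
jog_arm:
  commands:
    - {"slide": [7.1,-1.1,4],"rot": [0,0,0],"grip": 0.4}
    - {"slide": [7.1,-1.1,6],"rot": [0,0,0],"grip": 0.4}
    - {"slide": [7.1,-1.1,11],"rot": [0,0,0],"grip": 0.4}
    - {"slide": [7.1,-1.1,16.5],"rot": [0,0,0],"grip": 0.4}
    - {"slide": [7.1,-1.1,16.5],"rot": [0,0,0],"grip": 0.4}

```text
t: 3.15
eef_pos: [477.8, -193.5, 74.8]
eef_rot: [-3.14, 0.013, -0.192]
wrist_force: [-0.4, -0.0, -0.1]
gripper_width: 0.697
grasp_force: 0.0
```

```bash
python3 go.py 30 60 80
```

```text
slide_cm [ 0.47 -5.43 -0.51] rot [-0.002  0.013  0.   ] world [ 493. -141.   80.] t 3.15 F [-0.4 -0.  -0.1]
now rack [25.3  5.7 74.8]
```

Request:
jog_arm:
  commands:
    - {"slide": [0,-1.2,0],"rot": [0,0,0],"grip": 0.4}
    - {"slide": [0,-2.4,0],"rot": [0,0,0],"grip": 0.4}
    - {"slide": [0,-3.6,0],"rot": [0,0,0],"grip": 0.4}
    - {"slide": [0,-4.7,0],"rot": [0,0,0],"grip": 0.4}
    - {"slide": [0,-5.6,0],"rot": [0,0,0],"grip": 0.4}

```text
t: 3.65
eef_pos: [494.7, -138.1, 82.2]
eef_rot: [3.141, -0.004, -0.19]
wrist_force: [0.4, -2.8, 1.6]
gripper_width: 0.703
grasp_force: 1.0
```

Request:
jog_arm:
  commands:
    - {"slide": [0,-0.2,0],"rot": [0,0,0],"grip": 0.4}
    - {"slide": [0,-0.4,0],"rot": [0,0,0],"grip": 0.4}
    - {"slide": [0,-0.5,0],"rot": [0,0,0],"grip": 0.4}

```text
t: 3.95
eef_pos: [494.1, -134.3, 80.5]
eef_rot: [3.141, -0.0, -0.191]
wrist_force: [0.6, -0.5, 0.8]
gripper_width: 0.699
grasp_force: 0.8
```

```bash
python3 go.py 30 68 80
```

```text
slide_cm [ 0.01 -0.11  0.05] rot [ 0.    -0.     0.001] world [ 494. -133.   80.] t 3.95 F [ 0.6 -0.5  0.8]
now rack [29.9 66.9 80.5]
```

Moving well. Next, small steps to find the end stop.

Request:
jog_arm:
  commands:
    - {"slide": [0,-0.2,0],"rot": [0,0,0],"grip": 0.4}
    - {"slide": [0,-0.4,0],"rot": [0,0,0],"grip": 0.4}
    - {"slide": [0,-0.4,0],"rot": [0,0,0],"grip": 0.4}

```text
t: 4.25
eef_pos: [494.3, -133.0, 80.3]
eef_rot: [3.139, -0.0, -0.193]
wrist_force: [-0.6, -7.6, 1.7]
gripper_width: 0.7
grasp_force: 3.4
```

Request:
jog_arm:
  commands:
    - {"slide": [0,-0.2,0],"rot": [0,0,0],"grip": 0.4}
    - {"slide": [0,-0.3,0],"rot": [0,0,0],"grip": 0.4}
    - {"slide": [0,-0.3,0],"rot": [0,0,0],"grip": 0.4}

```text
t: 4.55
eef_pos: [494.3, -132.8, 80.2]
eef_rot: [3.136, -0.0, -0.195]
wrist_force: [-0.5, -13.3, 0.4]
gripper_width: 0.705
grasp_force: 6.4
```

Request:
jog_arm:
  commands:
    - {"slide": [0,1.5,0],"rot": [0,0,0],"grip": 0.4}
    - {"slide": [0,1.8,-4],"rot": [0,0,0],"grip": 0.4}
    - {"slide": [0,1.8,-9],"rot": [0,0,0],"grip": 0.3}
    - {"slide": [-4,4,-10],"rot": [0,0,0],"grip": 0.2}
    - {"slide": [-8,7,-10],"rot": [0,0,0],"grip": 0}

```text
t: 5.05
eef_pos: [404.6, -180.0, 182.3]
eef_rot: [-3.141, -0.005, -0.188]
wrist_force: [-0.1, -0.5, -1.4]
gripper_width: 0.5
grasp_force: 0.0
```

```bash
python3 go.py -125 -47 180 0.4; python3 - <<'E'
from pose import *
c=ctrl.capture('top');cv2.imwrite('pics/t2.png',cv2.resize(c['pixels'][165:285,160:290,::-1],None,fx=4,fy=4))
E
```

```text
slide_cm [-7.61  5.15  0.19] rot [ 0.001 -0.405  0.005] world [ 320. -216.  180.] t 5.05 F [-0.1 -0.5 -1.4]
now rack [-49.1   4.9 182.3]
```

View pics/t2.png

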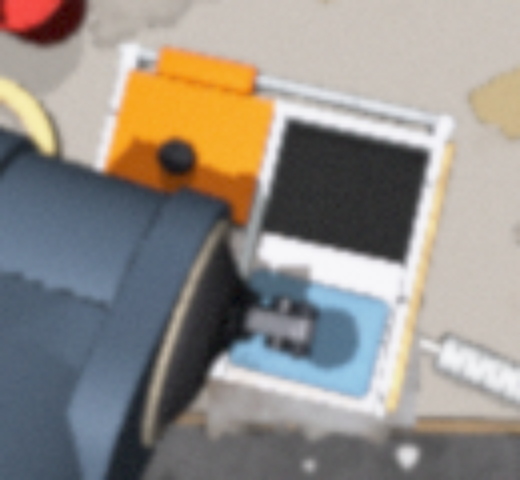

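The top view shows the cover fully over the left pocket (knob at (177,157)) and the right pocket fully clear.

Request:
jog_arm:
  commands:
    - {"slide": [-3,3,0],"rot": [0,-0.14,0],"grip": 0}
    - {"slide": [-5,5.1,0],"rot": [0,-0.28,0],"grip": 0}
    - {"slide": [-7.6,5.1,0],"rot": [0,-0.4,0],"grip": 0}
    - {"slide": [-7.6,5.1,0],"rot": [0,-0.4,0],"grip": 0}
    - {"slide": [-7.6,5.1,0],"rot": [0,-0.4,0],"grip": 0}

```text
t: 5.6
eef_pos: [319.6, -215.8, 179.7]
eef_rot: [-3.141, 0.399, -0.19]
wrist_force: [0.6, -0.2, 0.0]
gripper_width: 0.501
grasp_force: 0.0
```

```bash
python3 go.py -125 -48 62 0.4
```

```text
slide_cm [ 4.65  0.16 10.82] rot [-0.    -0.001  0.002] world [ 320. -217.   62.] t 5.6 F [ 0.6 -0.2  0. ]
now rack [-125.8  -46.5  179.7]
```

Request:
jog_arm:
  commands:
    - {"slide": [1.5,0.1,3.6],"rot": [0,0,0],"grip": 0}
    - {"slide": [3.1,0.1,7.2],"rot": [0,0,0],"grip": 0}
    - {"slide": [4.6,0.1,10.8],"rot": [0,0,0],"grip": 0}
    - {"slide": [4.6,0.1,10.8],"rot": [0,0,0],"grip": 0}
    - {"slide": [4.6,0.1,10.8],"rot": [0,0,0],"grip": 0}

```text
t: 6.1
eef_pos: [319.6, -217.2, 63.5]
eef_rot: [-3.141, 0.4, -0.19]
wrist_force: [0.2, -0.9, 0.6]
gripper_width: 0.5
grasp_force: 0.0
```

```bash
python3 go.py -95 -48 62 0.4; python3 - <<'E'
from pose import *
c=ctrl.capture('wrist');a=ctrl.capture('side')
o=cv2.resize(a['pixels'][150:260,180:300],(480,440));cv2.imwrite('pics/w2.png',np.hstack([cv2.resize(c['pixels'],(320,240)),o[:240]*0+o[120:360]])[:,:,::-1])
E
```

```text
slide_cm [ 2.87  0.03 -1.05] rot [ 0.    -0.     0.002] world [ 350. -223.   62.] t 6.1 F [ 0.2 -0.9  0.6]
now rack [-125.5  -47.8   63.5]
```

View pics/w2.png

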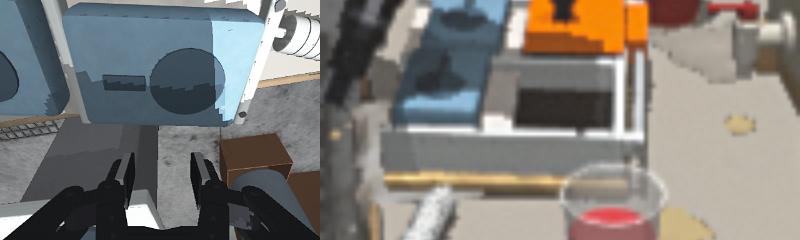

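Fingers are behind the right half (about (160,160) in the wrist panel) and roughly centred on it. Pushing forward.

Request:
jog_arm:
  commands:
    - {"slide": [1,0,-0.3],"rot": [0,0,0],"grip": 0}
    - {"slide": [2,0,-0.75],"rot": [0,0,0],"grip": 0}
    - {"slide": [2.75,0,-1.05],"rot": [0,0,0],"grip": 0}
    - {"slide": [3.2,0,-1.25],"rot": [0,0,0],"grip": 0}
    - {"slide": [3.7,0,-1.45],"rot": [0,0,0],"grip": 0}

```text
t: 6.7
eef_pos: [356.4, -224.8, 62.5]
eef_rot: [-3.142, 0.406, -0.192]
wrist_force: [-7.2, 2.0, 8.6]
gripper_width: 0.5
grasp_force: 4.6
```

Request:
jog_arm:
  commands:
    - {"slide": [0.5,0,-0.2],"rot": [0,0,0],"grip": 0}
    - {"slide": [1,0,-0.4],"rot": [0,0,0],"grip": 0}
    - {"slide": [1.5,0,-0.6],"rot": [0,0,0],"grip": 0}
    - {"slide": [2,0,-0.8],"rot": [0,0,0],"grip": 0}
    - {"slide": [2.5,0,-1.05],"rot": [0,0,0],"grip": 0}

```text
t: 7.2
eef_pos: [381.6, -229.8, 62.5]
eef_rot: [3.142, 0.409, -0.192]
wrist_force: [-5.8, 1.5, 6.9]
gripper_width: 0.502
grasp_force: 4.0
```

```bash
python3 go.py -30 -48 62 0.4
```

```text
slide_cm [ 2.98 -0.04 -1.23] rot [0.    0.009 0.   ] world [ 413. -236.   62.] t 7.2 F [-5.8  1.5  6.9]
now rack [-62.2 -48.4  62.5]
```

Request:
jog_arm:
  commands:
    - {"slide": [0.5,0,-0.2],"rot": [0,0,0],"grip": 0}
    - {"slide": [1,0,-0.4],"rot": [0,0,0],"grip": 0}
    - {"slide": [1.5,0,-0.6],"rot": [0,0,0],"grip": 0}
    - {"slide": [2,0,-0.8],"rot": [0,0,0],"grip": 0}
    - {"slide": [2.5,0,-1.05],"rot": [0,0,0],"grip": 0}

```text
t: 7.7
eef_pos: [408.3, -235.1, 62.6]
eef_rot: [3.141, 0.409, -0.192]
wrist_force: [-5.4, 1.4, 7.9]
gripper_width: 0.499
grasp_force: 4.6
```

Request:
jog_arm:
  commands:
    - {"slide": [0.5,0,-0.2],"rot": [0,0,0],"grip": 0}
    - {"slide": [1,0,-0.4],"rot": [0,0,0],"grip": 0}
    - {"slide": [1.4,0,-0.6],"rot": [0,0,0],"grip": 0}
    - {"slide": [1.8,0,-0.75],"rot": [0,0,0],"grip": 0}
    - {"slide": [2.2,0,-0.93],"rot": [0,0,0],"grip": 0}

```text
t: 8.2
eef_pos: [435.2, -239.9, 61.5]
eef_rot: [-3.142, 0.4, -0.191]
wrist_force: [-0.7, 0.6, -0.9]
gripper_width: 0.497
grasp_force: 0.7
```

```bash
python3 go.py 0 -48 62 0.4; python3 - <<'E'
from pose import *
c=ctrl.capture('wrist');a=ctrl.capture('side')
o=cv2.resize(a['pixels'][150:260,180:300],(480,440));cv2.imwrite('pics/w3.png',np.hstack([cv2.resize(c['pixels'],(320,240)),o[120:360]])[:,:,::-1])
E
```

```text
slide_cm [ 0.69 -0.   -0.35] rot [0.001 0.    0.001] world [ 443. -241.   62.] t 8.2 F [-0.7  0.6 -0.9]
now rack [ -7.7 -48.   61.5]
```

View pics/w3.png

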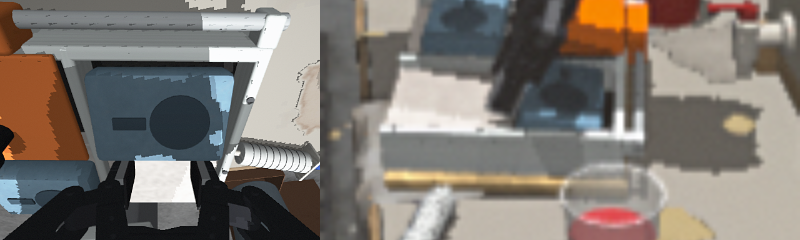

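The right half appears to have dropped in (wrist panel at (165,115)). One small extra push makes sure the tail is down.

Request:
jog_arm:
  commands:
    - {"slide": [0.4,0,-0.15],"rot": [0,0,0],"grip": 0}
    - {"slide": [0.8,0,-0.35],"rot": [0,0,0],"grip": 0}
    - {"slide": [0.8,0,-0.35],"rot": [0,0,0],"grip": 0}

```text
t: 8.6
eef_pos: [444.5, -241.6, 61.8]
eef_rot: [-3.142, 0.399, -0.191]
wrist_force: [1.2, 0.0, -0.1]
gripper_width: 0.501
grasp_force: 0.0
```

Request:
jog_arm:
  commands:
    - {"slide": [-1,0,0],"rot": [0,0,0],"grip": 0}
    - {"slide": [-1.5,0,-4],"rot": [0,0,0],"grip": 0.1}
    - {"slide": [-2,0,-8],"rot": [0,0.14,0],"grip": 0.2}
    - {"slide": [-2,-2,-12],"rot": [0,0.28,0],"grip": 0.3}
    - {"slide": [-2,-2,-12],"rot": [0,0.4,0],"grip": 0.4}

```text
t: 9.1
eef_pos: [480.4, -226.2, 186.4]
eef_rot: [3.14, -0.018, -0.188]
wrist_force: [0.6, -1.0, -0.4]
gripper_width: 0.701
grasp_force: 0.0
```

```bash
python3 go.py 30 47 150; python3 go.py 30 47 80; python3 - <<'E'
from pose import *
c=ctrl.capture('wrist');p=np.load('p.npy')
for n in ['mould_right','mould_left']:
    for b in ctrl.trace('wrist',n)[:2]:
        ys,xs=np.nonzero(b['pixels']);r=cv2.minAreaRect(np.c_[xs,ys].astype(np.float32))
        for z in (52,66):
            q=np.array([onz(c,u,z) for u in cv2.boxPoints(r)])-[p[0],p[1],0];C,S=np.cos(p[2]),np.sin(p[2])
            print(n,z,round(b['conf'],2),np.round(np.c_[C*q[:,0]+S*q[:,1],-S*q[:,0]+C*q[:,1]]).tolist())
a=ctrl.capture('side')
o=cv2.resize(a['pixels'][150:260,180:300],(480,440));cv2.imwrite('pics/w4.png',np.hstack([cv2.resize(c['pixels'],(320,240)),o[120:360]])[:,:,::-1])
E
```

```text
slide_cm [-0.43 -7.3   3.62] rot [ 0.001 -0.018  0.005] world [ 490. -154.  150.] t 9.1 F [ 0.6 -1.  -0.4]
now rack [ 34.  -25.9 186.4]
slide_cm [-0.56 -7.31 10.62] rot [ 0.001 -0.018  0.005] world [ 490. -154.   80.] t 9.1 F [ 0.6 -1.  -0.4]
now rack [ 34.  -25.9 186.4]
mould_right 52 0.95 [[11.0, -2.0], [71.0, -3.0], [71.0, -85.0], [11.0, -89.0]]
mould_right 66 0.95 [[16.0, -3.0], [73.0, -4.0], [74.0, -82.0], [17.0, -86.0]]
mould_left 52 0.82 [[-79.0, 103.0], [-11.0, 93.0], [-14.0, 6.0], [-82.0, 10.0]]
mould_left 66 0.82 [[-69.0, 96.0], [-4.0, 87.0], [-7.0, 4.0], [-72.0, 8.0]]
```

View pics/w4.png

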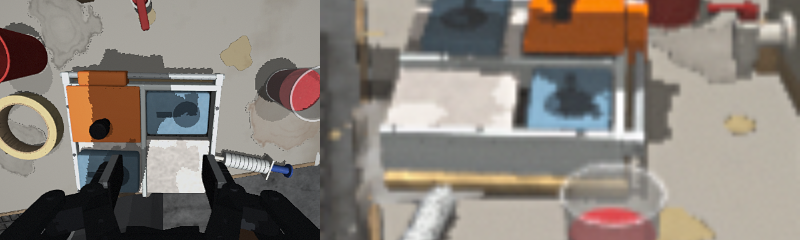

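The right half lies flat in its pocket (x 11 to 71 mm in the rack frame). The cover has not moved. Now I shift it right.

Request:
jog_arm:
  commands:
    - {"slide": [-0.5,-5,0],"rot": [0,0,0],"grip": 0.4}
    - {"slide": [-0.5,-7.3,2],"rot": [0,0,0],"grip": 0.4}
    - {"slide": [-0.5,-7.3,3],"rot": [0,0,0],"grip": 0.4}
    - {"slide": [-0.5,-7.3,7],"rot": [0,0,0],"grip": 0.4}
    - {"slide": [-0.5,-7.3,10.6],"rot": [0,0,0],"grip": 0.4}

```text
t: 9.8
eef_pos: [484.5, -155.8, 72.2]
eef_rot: [3.141, 0.001, -0.192]
wrist_force: [0.4, -0.2, -0.2]
gripper_width: 0.7
grasp_force: 0.0
```

Request:
jog_arm:
  commands:
    - {"slide": [0,1.5,0],"rot": [0,0,0],"grip": 0.4}
    - {"slide": [0,3,0],"rot": [0,0,0],"grip": 0.4}
    - {"slide": [0,4.5,0],"rot": [0,0,0],"grip": 0.4}
    - {"slide": [0,6,0],"rot": [0,0,0],"grip": 0.4}
    - {"slide": [0,7.5,0],"rot": [0,0,0],"grip": 0.4}

```text
t: 10.3
eef_pos: [469.1, -229.1, 72.8]
eef_rot: [-3.141, 0.003, -0.191]
wrist_force: [0.3, 1.9, -2.5]
gripper_width: 0.702
grasp_force: 1.2
```

```bash
python3 go.py 30 -68 80
```

```text
slide_cm [ 0.64  3.71 -0.72] rot [-0.001  0.003  0.001] world [ 468. -267.   80.] t 10.3 F [ 0.3  1.9 -2.5]
now rack [ 23.5 -30.9  72.8]
```

Request:
jog_arm:
  commands:
    - {"slide": [0.2,1,-0.5],"rot": [0,0,0],"grip": 0.4}
    - {"slide": [0.3,2,-0.5],"rot": [0,0,0],"grip": 0.4}
    - {"slide": [0.3,2.8,-0.5],"rot": [0,0,0],"grip": 0.4}
    - {"slide": [0.3,3.4,-0.5],"rot": [0,0,0],"grip": 0.4}
    - {"slide": [0.3,3.7,-0.5],"rot": [0,0,0],"grip": 0.4}

```text
t: 10.8
eef_pos: [465.8, -265.9, 79.5]
eef_rot: [3.141, -0.001, -0.192]
wrist_force: [0.0, 2.3, 1.2]
gripper_width: 0.696
grasp_force: 0.8
```

Request:
jog_arm:
  commands:
    - {"slide": [0,0.2,0],"rot": [0,0,0],"grip": 0.4}
    - {"slide": [0,0.3,0],"rot": [0,0,0],"grip": 0.4}
    - {"slide": [0,0.3,0],"rot": [0,0,0],"grip": 0.4}

```text
t: 11.1
eef_pos: [465.9, -266.3, 79.4]
eef_rot: [-3.14, -0.0, -0.189]
wrist_force: [0.4, 5.9, 2.6]
gripper_width: 0.696
grasp_force: 2.5
```

Request:
jog_arm:
  commands:
    - {"slide": [0,0.2,0],"rot": [0,0,0],"grip": 0.4}
    - {"slide": [0,0.4,0],"rot": [0,0,0],"grip": 0.4}
    - {"slide": [0,0.4,0],"rot": [0,0,0],"grip": 0.4}

```text
t: 11.4
eef_pos: [465.9, -266.5, 79.3]
eef_rot: [-3.135, 0.001, -0.187]
wrist_force: [1.3, 12.1, 4.6]
gripper_width: 0.699
grasp_force: 6.2
```

```bash
python3 go.py 30 -68 80
```

```text
slide_cm [ 0.25 -0.02 -0.07] rot [-0.006  0.001  0.006] world [ 468. -267.   80.] t 11.4 F [ 1.3 12.1  4.6]
now rack [ 27.5 -68.2  79.3]
```

The travel of 136.7 mm matches 98 mm of slide plus 38 mm of finger play, so the cover is at its right stop. I retreat and go behind the left half.

Request:
jog_arm:
  commands:
    - {"slide": [0,-1.8,0],"rot": [0,0,0],"grip": 0.4}
    - {"slide": [0,-2.2,-4],"rot": [0,0,0],"grip": 0.4}
    - {"slide": [0,-2.2,-9],"rot": [0,0,0],"grip": 0.3}
    - {"slide": [-4,-5,-10],"rot": [0,0,0],"grip": 0.2}
    - {"slide": [-8,-8,-10],"rot": [0,-0.1,0],"grip": 0}

```text
t: 11.9
eef_pos: [400.1, -179.1, 181.8]
eef_rot: [3.139, 0.096, -0.195]
wrist_force: [0.6, 1.2, -1.4]
gripper_width: 0.499
grasp_force: 0.0
```

```bash
python3 go.py -118 49 180 0.45
```

```text
slide_cm [-6.39 -4.39  0.78] rot [ 0.002 -0.354 -0.002] world [ 346. -124.  180.] t 11.9 F [ 0.6  1.2 -1.4]
now rack [-53.8   5.  181.8]
```

Request:
jog_arm:
  commands:
    - {"slide": [-2,-2,0.3],"rot": [0,-0.14,0],"grip": 0}
    - {"slide": [-4.5,-4.4,0.6],"rot": [0,-0.28,0],"grip": 0}
    - {"slide": [-6.4,-4.4,0.8],"rot": [0,-0.35,0],"grip": 0}
    - {"slide": [-6.4,-4.4,0.8],"rot": [0,-0.35,0],"grip": 0}
    - {"slide": [-6.4,-4.4,0.8],"rot": [0,-0.35,0],"grip": 0}

```text
t: 12.4
eef_pos: [346.8, -123.5, 177.5]
eef_rot: [3.141, 0.447, -0.192]
wrist_force: [0.5, -0.4, -0.0]
gripper_width: 0.502
grasp_force: 0.0
```

```bash
python3 go.py -118 49 64 0.45
```

```text
slide_cm [ 4.8   0.02 10.29] rot [ 0.001 -0.003  0.001] world [ 346. -124.   64.] t 12.4 F [ 0.5 -0.4 -0. ]
now rack [-116.8   49.3  177.5]
```

Request:
jog_arm:
  commands:
    - {"slide": [1.6,0,3.4],"rot": [0,0,0],"grip": 0}
    - {"slide": [3.2,0,6.9],"rot": [0,0,0],"grip": 0}
    - {"slide": [4.8,0,10.3],"rot": [0,0,0],"grip": 0}
    - {"slide": [4.8,0,10.3],"rot": [0,0,0],"grip": 0}
    - {"slide": [4.8,0,10.3],"rot": [0,0,0],"grip": 0}

```text
t: 12.9
eef_pos: [345.0, -123.1, 64.5]
eef_rot: [3.141, 0.449, -0.192]
wrist_force: [0.1, -0.7, 0.3]
gripper_width: 0.502
grasp_force: 0.0
```

```bash
python3 go.py -90 49 63 0.45; python3 -c "
from h import *
c=ctrl.capture('wrist')
for b in ctrl.boxes_of('wrist','mould_left')[:3]: print(b)"
```

```text
slide_cm [ 2.64  0.04 -1.1 ] rot [ 0.    -0.001  0.   ] world [ 373. -129.   63.] t 12.9 F [ 0.1 -0.7  0.3]
now rack [-118.6   49.3   64.5]
{'extent': [91.8, 2.1, 427.5, 204.6], 'conf': 0.85}
```

Request:
jog_arm:
  commands:
    - {"slide": [1,0,-0.4],"rot": [0,0,0],"grip": 0}
    - {"slide": [1.8,0,-0.75],"rot": [0,0,0],"grip": 0}
    - {"slide": [2.4,0,-1.05],"rot": [0,0,0],"grip": 0}
    - {"slide": [2.9,0,-1.3],"rot": [0,0,0],"grip": 0}
    - {"slide": [3.4,0,-1.55],"rot": [0,0,0],"grip": 0}

```text
t: 13.5
eef_pos: [381.1, -129.7, 63.3]
eef_rot: [3.141, 0.452, -0.191]
wrist_force: [-2.7, 0.5, 2.3]
gripper_width: 0.499
grasp_force: 1.2
```

Request:
jog_arm:
  commands:
    - {"slide": [0.5,0,-0.24],"rot": [0,0,0],"grip": 0}
    - {"slide": [1,0,-0.48],"rot": [0,0,0],"grip": 0}
    - {"slide": [1.5,0,-0.72],"rot": [0,0,0],"grip": 0}
    - {"slide": [2,0,-0.97],"rot": [0,0,0],"grip": 0}
    - {"slide": [2.5,0,-1.2],"rot": [0,0,0],"grip": 0}

```text
t: 14.0
eef_pos: [408.7, -135.0, 63.2]
eef_rot: [3.142, 0.451, -0.191]
wrist_force: [-2.9, 0.5, 3.7]
gripper_width: 0.504
grasp_force: 2.5
```

```bash
python3 go.py -25 49 63 0.45
```

```text
slide_cm [ 2.6   0.09 -1.24] rot [0.001 0.001 0.001] world [ 437. -141.   63.] t 14.0 F [-2.9  0.5  3.7]
now rack [-53.8  49.9  63.2]
```

Request:
jog_arm:
  commands:
    - {"slide": [0.5,0,-0.24],"rot": [0,0,0],"grip": 0}
    - {"slide": [1,0,-0.48],"rot": [0,0,0],"grip": 0}
    - {"slide": [1.5,0,-0.72],"rot": [0,0,0],"grip": 0}
    - {"slide": [2,0,-0.96],"rot": [0,0,0],"grip": 0}
    - {"slide": [2.5,0,-1.2],"rot": [0,0,0],"grip": 0}

```text
t: 14.5
eef_pos: [433.8, -139.9, 64.0]
eef_rot: [3.141, 0.457, -0.192]
wrist_force: [-10.5, 2.2, 16.9]
gripper_width: 0.503
grasp_force: 8.7
```

Request:
jog_arm:
  commands:
    - {"slide": [0.5,0,-0.24],"rot": [0,0,0],"grip": 0}
    - {"slide": [1,0,-0.48],"rot": [0,0,0],"grip": 0}
    - {"slide": [1.5,0,-0.72],"rot": [0,0,0],"grip": 0}
    - {"slide": [1.9,0,-0.9],"rot": [0,0,0],"grip": 0}
    - {"slide": [2.2,0,-1.05],"rot": [0,0,0],"grip": 0}

```text
t: 15.0
eef_pos: [460.5, -145.0, 62.6]
eef_rot: [-3.141, 0.449, -0.191]
wrist_force: [-0.5, -0.2, -0.1]
gripper_width: 0.501
grasp_force: 0.4
```

```bash
python3 go.py 1 49 63 0.45
```

```text
slide_cm [ 0.16  0.1  -0.13] rot [ 0.001 -0.001  0.001] world [ 462. -146.   63.] t 15.0 F [-0.5 -0.2 -0.1]
now rack [-1.  50.  62.6]
```

Dropped. A small extra nudge, then retreat clear of the rack and look.

Request:
jog_arm:
  commands:
    - {"slide": [0.3,0,-0.14],"rot": [0,0,0],"grip": 0}
    - {"slide": [0.3,0,-0.14],"rot": [0,0,0],"grip": 0}
    - {"slide": [-1,0,0.1],"rot": [0,0,0],"grip": 0}
    - {"slide": [-1.5,0,-4],"rot": [0,0,0],"grip": 0}
    - {"slide": [-2,0,-8],"rot": [0,0.14,0],"grip": 0}

```text
t: 15.5
eef_pos: [476.8, -148.0, 142.4]
eef_rot: [-3.141, 0.31, -0.191]
wrist_force: [0.9, -1.1, 0.9]
gripper_width: 0.496
grasp_force: 0.0
```

Request:
jog_arm:
  commands:
    - {"slide": [-4,2,-4],"rot": [0,0.14,0],"grip": 0}
    - {"slide": [-6,4,-6],"rot": [0,0.28,0],"grip": 0}
    - {"slide": [-6,4,-9],"rot": [0,0.31,0],"grip": 0}
    - {"slide": [-6,4,-9],"rot": [0,0.31,0],"grip": 0}
    - {"slide": [-6,4,-9],"rot": [0,0.31,0],"grip": 0}

```text
t: 16.0
eef_pos: [438.8, -181.5, 248.4]
eef_rot: [3.141, -0.002, -0.191]
wrist_force: [-0.6, 0.6, -0.6]
gripper_width: 0.505
grasp_force: 0.0
```

```bash
python3 - <<'E'
from pose import *
c=ctrl.capture('wrist');p=np.load('p.npy');print(ctrl.read_state()['eef_pos'])
for n in ['mould_right','mould_left']:
    for b in ctrl.trace('wrist',n)[:2]:
        ys,xs=np.nonzero(b['pixels']);r=cv2.minAreaRect(np.c_[xs,ys].astype(np.float32))
        q=np.array([onz(c,u,52) for u in cv2.boxPoints(r)])-[p[0],p[1],0];C,S=np.cos(p[2]),np.sin(p[2])
        print(n,round(b['conf'],2),np.round(np.c_[C*q[:,0]+S*q[:,1],-S*q[:,0]+C*q[:,1]]).tolist())
a=ctrl.capture('side')
o=cv2.resize(a['pixels'][150:260,180:300],(400,366));cv2.imwrite('pics/w5.png',np.hstack([cv2.resize(c['pixels'],(400,300)),o[66:366]])[:,:,::-1])
E
```

```text
[ 438.71070183 -181.25591794  247.31420753]
mould_right 0.23 [[-89.0, 123.0], [96.0, 104.0], [95.0, -103.0], [-90.0, -123.0]]
mould_left 0.83 [[68.0, 91.0], [68.0, 9.0], [9.0, 9.0], [9.0, 96.0]]
```

View pics/w5.png

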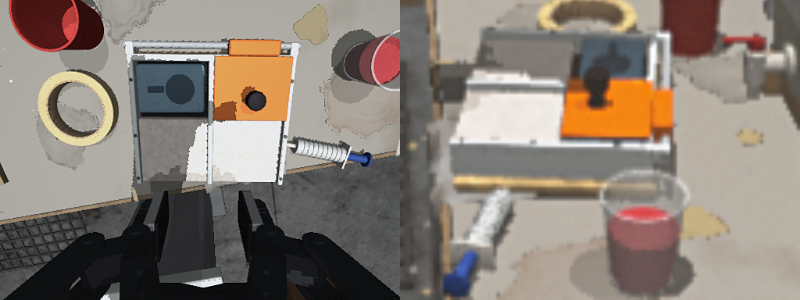

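The left half lies flat in its pocket (wrist panel at (172,88), rack x 9 to 68 mm). The cover is over the loaded right pocket (knob at (256,100)), and the bystanders are untouched.

```bash
python3 -c "
from rig import ctrl
print(ctrl.sign_off())"
```

```text
the job is handed in; nothing more can be done
None
```

Both mould halves are lying flat in their pockets (right loaded first, then left), the cover is resting at its right stop, the tape, cups and syringe look undisturbed in the final picture, and I handed the job in at about 16 s.

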